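# Tip the dowels into the catch bin with the lever

### The arm

A 7-joint arm with a two-finger parallel gripper is mounted at the origin on the work surface. World frame = base frame: x ahead of the robot, y to its left, z up, the work surface at z = 0. Lengths are in m, angles in rad, forces in N, time in s.
With the tool pointing down it reaches from about 0.4 to 0.85 m from the base axis. Payload 10.4 kg.
Tool frame: the origin (TCP) lies where the fingers leave the gripper's body, on its centre line; the fingertips stand 73 mm ahead of it and the grasp point (between the pads) lies 54 mm ahead of it; z points along the fingers, y is the direction in which the jaws open and shut (so a half turn about z gives the same grasp; the last joint's range is limited). The gripper opens to 85 mm and grips with 20 to 120 N. Pads are 22 mm wide; open, the fingers measure 114 mm over their backs; the gripper's body (76 mm by 85 mm) begins 54 mm behind the grasp point. The pads swing forward as they close: fully open they stand 13 mm farther back than shut.
Start: joints at [-1.271, 0.332, -0.065, 1.46, 0.022, 1.35, -0.088], TCP at [0.198, 0.593, 0.304] pointing down, gripper open.
Joint ranges: [-2.6, 2.6], [-0.5, 2.12], [-1.47, 1.34], [0.16, 2.42], [-1.27, 4.41], [0.06, 2.06], [-2.6, 2.6]. Speed limits (rad/s): [2.22, 2.22, 2.79, 2.79, 3.14, 3.14, 3.14].

### API

Orientations are given as a unit quaternion [x, y, z, w].
In Python, from workcell import get_obs, camera, camera_model, hand_in gives the robot as it stands.
- The arm moves only by the shell command python3 -m crank 'ROWS' [FORCE]. ROWS is text: rows parted by semicolons, each of 7 numbers parted by spaces: the shift along the tool's x, y, z in units of 40 mm (1.0 is 40 mm), then the turn, a rotation vector about the tool's x, y, z in units of 8 degrees (1.0 is 8 degrees), then the finger opening in mm, from 0 to 85.4. In form: x y z ax ay az jaw; .... A call has exactly 10 rows; each row shifts and turns the pose as measured when the row begins, along the tool's axes as they then stand; what a row does not reach is not made up. A row lasts 1/10 s, in which the tool goes at most 50 mm and 8.59 degrees, less where a joint would pass 70% of its speed; a pose out of reach is approached as far as the arm can. A call is refused whole if a number of a shift passes 1 or a number of a turn 1, either way. A call with a gripper value outside its range is refused whole. The fingers move at their own pace and stop on an object; FORCE is the grip in N (left out, the last holds). Time passes only in rows, so rows that do not move let the fingers close, or fill a call up. It gives the time, the measured TCP pose, the force and the opening at its end, in the units of the state.
- get_obs(): the state, without advancing time (a new reading comes with each control period).
- camera(name): name is "side" or "top" or "wrist"; returns (picture, depth): 420x560x3 uint8, red, green, blue; 420x560 float32, m along the optical axis (not along the pixel's ray), 0 where there is no reading.
- camera_model(name): a dict with "fx", "fy", "cx", "cy" (pixels), "position" and "rotation" of the camera in the world; the wrist camera has in their place "hand_eye" (4x4, takes a point from camera to tool coordinates, whose origin is the TCP and whose axes are the flange's). Camera axes: x right, y up, looking along -z (the intrinsics and any distortion apply to the point x, -y, -z); pixel columns grow to the right and rows downward; lengths in m; the calibration is good to about 2 mm. A picture is of the moment at which its call begins: read the wrist's pose just before it. camera_model takes no time and is no camera call.
- hand_in(): hands the job in, once; it reports no verdict.
The state is a dict: "clock": time; "joint_pos": joint angles; "joint_velocities": joint speeds; "tau": joint torques, N m; "position": TCP position; "ee_rot": TCP orientation; "ft_force": force on the tool from outside, world axes, zero at the start; "torque": the same for the moment, N m; "grip_width": opening from 0.0 (shut) to 1.0 (fully open).
Only numpy, scipy, OpenCV 4.12 (cv2) and the standard library are available. Lean on these libraries where they do the work, as an engineer would, in place of code of your own. Each camera call takes 0.05 s, during which the arm holds its last target.

### The job

Press down the orange pad on the long end of the wooden lever with your fingertips, so that its short end raises the heavy steel flap, and keep it down until both dowels have rolled off the flap into the green bin. Then let the lever come up under your fingers so that the flap goes gently back down to rest, and move clear. Touch only the lever: do not lift it out of its saddle, do not touch the flap or the dowels, and leave everything else on the bench where it is.

Things in the scene. Friction and masses are not known exactly. Their poses are not given: they have to be found in the camera images.
- tipper: Fixed jig on the table: wooden saddle, steel flap, green bin. Origin at table height below the lever's pivot; z up, x from the lever's long end (-x) towards the bin (+x). Saddle x -30 to 30, 70 wide, 112 high. Black stop under the bar at x -155 to -185, 38 high; base board 12 thick, from x -190. Bin with clear side guards: x 178 to 348, 200 wide, 180 high. Place and yaw differ each time.
- flap_hinge (a point): Middle of the flap's hinge line (along the jig's y), 170 from the pivot towards the bin, 126 above the table. The flap is a steel plate 140 x 160 x 8 of 1.4 to 2.0 kg with yellow rims 16 high, reaching from here towards the lever; shut, it slopes about 0.1 rad down towards the lever.
- lever: Loose wooden lever, 0.2 kg, resting level in the saddle on its steel cross pin. Origin on the pin axis, 100 above the table; x points to the short end. Bar 32 wide, 20 thick, x -270 to 20; short steel arm to x 100, nose under the flap, whose weight holds the long end up. 4 to 10 N down on the pad raises the flap; pressed down 50, enough for the dowels, the pad opens it 0.29 rad. A hard stop ends the travel at 62.
- press_pad (a point): Centre of the top of the orange press pad on the lever's long end, 240 from the pivot, about 113 above the table at the start. Pad 60 along the lever, 34 wide. The axes are the lever's: x along the bar towards the pivot, z up.
- flap (a joint): Opening angle of the steel flap, rad: 0 lying shut at rest, growing as the lever raises it; level at 0.10, above which the dowels roll towards the bin; about 0.36 with the lever on its stop. Dropped, it slams at more than 3 rad/s; raising the pad at up to 0.2 m/s lowers it gently (1.3 rad/s).
- bin_floor (a point): Centre of the green catch bin's inner floor, 8 above the table; inside 154 along x, 184 along y, axes as the jig's. Front wall 80 high, the others 180.
- dowel_a: Loose dark wooden dowel, diameter 28, length 60, origin at its middle, long axis its y; lies across the flap against its lower rim. Rolls by itself when the flap is raised past level.
- dowel_b: Second dowel, the same as dowel_a, lying beside it on the flap.
- offcut: Bystander: block of wood 90 x 40 x 28 near the lever. Origin under its centre.
- toy_car: Bystander: small blue wooden toy car 100 x 52 x 50 near the lever. Origin under its centre.
- screwdriver: Bystander: screwdriver lying near the lever, under 35 high. Lies along its x axis.
- glue_bottle: Bystander: yellow bottle, diameter 60, 170 high. Origin under its centre.
- tape_roll: Bystander: blue tape roll, diameter 90, 25 high. Origin under its centre.
- mug: Bystander: blue mug, 80 across, 90 high. Origin under its centre.
Mind the look-alikes: they are no part of the job. Leave any blue or pink look-alike of the dowel_b alone.

How it is judged:
On the way, in this order (a step that is already met when the one before it is completed fails the run):
1. the lever, pressed on its orange pad by the fingers, lifts the flap off its rest (value of joint flap above 0.05 rad and contact force between the fingers and lever above 0.5 N and horizontal distance between the grasp point and press_pad below 0.05 m).
2. both dowels have rolled into the bin while the flap is still held up by the fingers on the pad (x of dowel_a in the frame of bin_floor between -0.082 and 0.082 m and y of dowel_a in the frame of bin_floor between -0.096 and 0.096 m and z of each of dowel_a, dowel_b in the frame of bin_floor below 0.062 m and x of dowel_b in the frame of bin_floor between -0.082 and 0.082 m and y of dowel_b in the frame of bin_floor between -0.096 and 0.096 m and value of joint flap above 0.1 rad and contact force between the fingers and lever above 0.5 N and horizontal distance between the grasp point and press_pad below 0.05 m), for 0.1 s.
At the end, for the whole second after the job is handed in: Both dowels lie at rest inside the green bin (centres within its walls, less than 62 mm above its floor), the flap is shut again (under 0.03 rad) and the lever rests level (within 0.06 rad) in its saddle, with its pivot within 6 mm of its place (x of dowel_a in the frame of bin_floor between -0.082 and 0.082 m and y of dowel_a in the frame of bin_floor between -0.096 and 0.096 m and z of each of dowel_a, dowel_b in the frame of bin_floor below 0.062 m and x of dowel_b in the frame of bin_floor between -0.082 and 0.082 m and y of dowel_b in the frame of bin_floor between -0.096 and 0.096 m and value of joint flap below 0.03 rad and linear speed of each of dowel_a, dowel_b below 0.03 m/s and distance between lever and tipper below 0.106 m and z of lever in the frame of tipper above 0.094 m and angle between lever's own z axis and vertical below 0.06 rad); the robot touches nothing.
It fails at once if the robot touches a dowel (contact force between any of the arm, the fingers and dowel_a above 0.3 N or contact force between any of the arm, the fingers and dowel_b above 0.3 N).
It fails at once if the robot touches the flap, bin or other parts of the jig (contact force between any of the arm, the fingers and tipper above 1 N).
It fails at once if the lever is lifted out of its saddle (pivot more than 12 mm up) or its long end raised more than 20 mm (z of lever in the frame of tipper above 0.112 m or z of press_pad in the frame of tipper above 0.133 m).
It fails at once if the flap is let fall (faster than 3 rad/s on its way down) (velocity of joint flap below -3 rad/s).
It fails at once if a bystander is moved more than 15 mm (distance of any of offcut, toy_car, screwdriver, glue_bottle, tape_roll, mug from where it was at the start of the episode above 0.015 m).
It also fails if it takes over 32 s, if anything falls off the work surface, if the arm or the gripper's body presses on something with over 40 N, if the wrist force passes 120 N, or if a joint passes its speed limit or range.

## Working session

There is one attempt and no reset: what is moved stays moved. The work goes in short steps, Python scripts to look and compute and a shell command to move; the robot and the scene stay as the last step left them, time stands still between calls to the robot, and variables do not carry over. Pictures are saved under pics/ and viewed, and the job is handed in when it is done.

```bash
mkdir -p pics; ls
python3 - <<'E'
from workcell import *
import cv2,numpy as np
o=get_obs();print(o)
for n in("side","top"):
    p,d=camera(n);cv2.imwrite(f"pics/{n}0.png",p[:,:,::-1]);np.savez(f"{n}0.npz",p=p,d=d)
    print(n,camera_model(n), (d>0).mean())
print(camera_model("wrist"))
E
```

```text
pics
{'clock': 0.0, 'joint_pos': array([-1.27056751,  0.33286054, -0.06471895,  1.46097661,  0.02163839,
        1.34988843, -0.0884806 ]), 'joint_velocities': array([ 0.00118894,  0.00097499,  0.00051413,  0.0010447 , -0.00107956,
       -0.00147331, -0.00063243]), 'tau': array([-1.26377981e-03, -6.25431776e+01,  4.82964457e-02, -3.91617036e+01,
        1.62019447e-02,  9.59162659e-03,  3.59040473e-05]), 'position': array([0.19819218, 0.59244524, 0.30310614]), 'ee_rot': array([ 1.60681047e-01,  9.87006122e-01, -7.14962917e-04, -6.62257083e-05]), 'ft_force': array([ 0.2601493 , -0.03248185,  0.03237929]), 'torque': array([ 0.02909516, -0.02154382, -0.00589651]), 'grip_width': 1.0010462912181473}
side {'fx': 390.27624487989067, 'fy': 390.27624487989067, 'cx': 279.7340755187753, 'cy': 216.40518656142817, 'position': array([ 0.14102734, -0.48610693,  0.8866623 ]), 'rotation': array([ 0.31123856, -0.11244452, -0.31522658,  0.8894487 ])} 0.9959481292517007
top {'fx': 488.8465893986396, 'fy': 488.8465893986396, 'cx': 273.6628969255641, 'cy': 210.19957140957735, 'position': array([ 4.07341100e-01, -1.70370701e-04,  1.30721691e+00]), 'rotation': array([ 0.03701685, -0.03201046, -0.69735296,  0.7150552 ])} 0.9962287414965987
{'fx': 335.3418478108585, 'fy': 335.3418478108585, 'cx': 274.10209166437784, 'cy': 209.16653883921308, 'hand_eye': array([[ 1.29598065e-04,  9.52738139e-01,  3.03792727e-01,
         7.88301464e-02],
       [ 9.99999853e-01,  3.62967751e-05, -5.40432186e-04,
         5.78494868e-05],
       [-5.25917051e-04,  3.03792753e-01, -9.52737995e-01,
        -6.97438337e-02],
       [ 0.00000000e+00,  0.00000000e+00,  0.00000000e+00,
         1.00000000e+00]])}
```

View pics/top0.png

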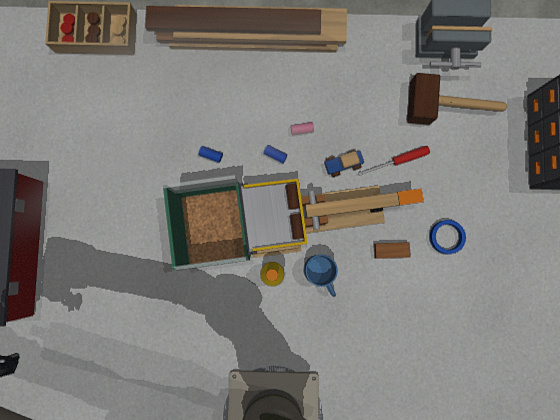

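View pics/side0.png

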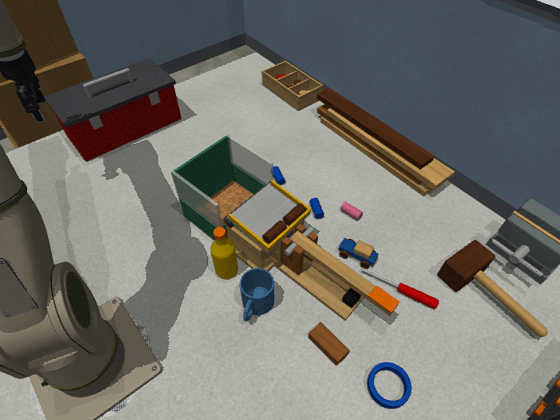

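Orange candidates in the top view are the lever's pad (410,197), the bottle cap (271,274) and the drawer handles (550,97–160). The pad is the one on the end of the wooden bar, opposite the bin. The dark brown dowels are on the flap at (292,196) and (296,226). The blue pieces (210,154) and (275,154) and the pink one (302,128) are look-alikes.

```bash
cat > h.py <<'E'
from workcell import *
import cv2,numpy as np
from scipy.spatial.transform import Rotation as R
def pts(name,uv,d):
    m=camera_model(name);uv=np.atleast_2d(uv).astype(float)
    u,v=uv.T
    c=np.c_[(u-m['cx'])/m['fx']*d,-(v-m['cy'])/m['fy']*d,-d]
    return R.from_quat(m['rotation']).apply(c)+m['position']
def cloud(name,p,d,mask):
    v,u=np.nonzero(mask&(d>0));return pts(name,np.c_[u,v],d[v,u])
E
python3 - <<'E'
from h import *
z=np.load('top0.npz');p,d=z['p'],z['d']
cv2.imwrite('pics/crop0.png',cv2.resize(p[140:290,150:470,::-1],None,fx=2.4,fy=2.4,interpolation=2))
def orange(p):
    h=cv2.cvtColor(p,cv2.COLOR_RGB2HSV);return (h[...,0]>5)&(h[...,0]<16)&(h[...,1]>210)&(h[...,2]>140)
for n,box in(('top',(180,215,390,430)),('side',(280,320,360,405))):
    z=np.load(n+'0.npz');p,d=z['p'],z['d'];m=orange(p);k=np.zeros_like(m);a,b,c,e=box;k[a:b,c:e]=m[a:b,c:e]
    q=cloud(n,p,d,k); q=q[q[:,2]>.105] if n=='side' else q
    print(n,len(q),q.mean(0),np.percentile(q,[5,50,95],axis=0).round(3).tolist())
    xy=np.float32(q[:,:2]*1000);print(cv2.minAreaRect(xy))
for nm,uv in dict(pinL=(312,190),bar_far=(330,205),bin=(213,222),cap=(271,274),mug=(320,268)).items():
    z=np.load('top0.npz');print(nm,pts('top',uv,z['d'][uv[1],uv[0]]))
o=get_obs();print(R.from_quat(o['ee_rot']).as_matrix().round(3))
E
```

```text
top 165 [ 0.56788772 -0.32759629  0.10999173] [[0.553, -0.352, 0.106], [0.569, -0.33, 0.11], [0.582, -0.3, 0.114]]
((567.4353637695312, -325.9720764160156), (29.72404670715332, 57.58610153198242), 9.055366516113281)
side 378 [ 0.56666136 -0.32613081  0.10983699] [[0.552, -0.352, 0.108], [0.566, -0.326, 0.11], [0.582, -0.299, 0.112]]
((566.6051025390625, -325.6680603027344), (35.077518463134766, 59.25403594970703), 9.642295837402344)
pinL [[ 0.59274145 -0.09133019 -0.00127527]]
bar_far [[ 0.54128237 -0.1289681   0.10578109]]
bin [[0.49857504 0.17094866 0.01250258]]
cap [[0.3706903  0.01166404 0.17341422]]
mug [[ 0.38434268 -0.11546361  0.00786   ]]
[[-0.948  0.317 -0.   ]
 [ 0.317  0.948 -0.001]
 [-0.    -0.001 -1.   ]]
```

View pics/crop0.png

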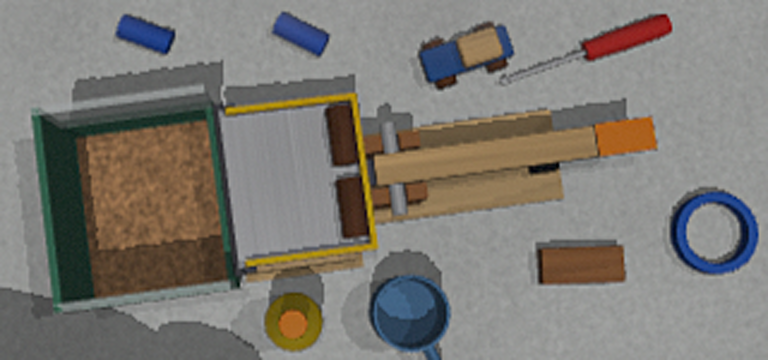

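The crop confirms the choice. The pad is at the end of the bar, about (0.567, -0.326, 0.111), and both camera views agree. I'll go out around the arc with the fingers shutting.

```bash
python3 -m crank '-0.9 -0.55 -0.1 0 0 0 0; -0.9 -0.55 -0.1 0 0 0 0; -0.9 -0.55 -0.1 0 0 0 0; -0.9 -0.55 -0.1 0 0 0 0; -0.9 -0.55 -0.1 0 0 0 0; -0.9 -0.55 0 0 0 0 0; -0.9 -0.55 0 0 0 0 0; -0.9 -0.55 0 0 0 0 0; -0.9 -0.55 0 0 0 0 0; -0.9 -0.55 0 0 0 0 0' 40
cat > tgt.py <<'E'
from h import *
def rep(t=(0.567,-0.327,0.111+0.073)):
    o=get_obs();M=R.from_quat(o['ee_rot']).as_matrix();e=M.T@(np.array(t)-o['position'])
    print('t',round(o['clock'],2),'pos',o['position'].round(4),'units',(e/.04).round(2),'F',o['ft_force'].round(2),'grip',round(o['grip_width'],3),'z',M[:,2].round(3))
    print('q',o['joint_pos'].round(2))
if __name__=='__main__':rep()
E
python3 tgt.py
```

```text
clock: 1.1
position: [0.4741, 0.262, 0.3196]
ee_rot: [0.154, 0.988, -0.003, -0.003]
ft_force: [0.5, 0.8, -0.1]
grip_width: -0.0
t 1.1 pos [0.4741 0.262  0.3196] units [ -6.72 -13.29   3.45] F [ 0.5   0.8  -0.12] grip -0.0 z [-0.006 -0.005 -1.   ]
q [-0.79  0.14  0.22  1.67 -0.03  1.35  0.7 ]
```

```bash
python3 -m crank '-0.5 -1 0 0 0 0 0; -0.5 -1 0 0 0 0 0; -0.5 -1 0 0 0 0 0; -0.5 -1 0 0 0 0 0; -0.5 -1 0 0 0 0 0; -0.5 -1 0 0 0 0 0; -0.5 -1 0 0 0 0 0; -0.5 -1 0 0 0 0 0; -0.5 -1 0 0 0 0 0; -0.5 -1 0 0 0 0 0'; python3 tgt.py
```

```text
clock: 2.1
position: [0.543, -0.1978, 0.3194]
ee_rot: [0.154, 0.988, -0.003, -0.004]
ft_force: [1.2, 0.2, -0.3]
grip_width: -0.002
t 2.1 pos [ 0.543  -0.1978  0.3194] units [-1.58 -2.87  3.4 ] F [ 1.22  0.23 -0.34] grip -0.002 z [-0.009 -0.005 -1.   ]
q [-0.24  0.24  0.6   1.59 -0.13  1.36  1.64]
```

```bash
python3 -m crank '-0.5 -0.95 0 0 0 0 0; -0.5 -0.95 0 0 0 0 0; -0.5 -0.9 0.3 0 0 0 0; -0.05 -0.05 0.5 0 0 0 0; 0 0 0.5 0 0 0 0; 0 0 0.5 0 0 0 0; 0 0 0.4 0 0 0 0; 0 0 0.2 0 0 0 0; 0 0 0 0 0 0 0; 0 0 0 0 0 0 0'
python3 - <<'E'
from tgt import *
rep()
for n in('side','wrist'):
    p,d=camera(n);p=p[220:370,300:450] if n=='side' else p
    cv2.imwrite(f'pics/{n}1.png',cv2.resize(p[:,:,::-1],None,fx=3 if n=='side' else 1,fy=3 if n=='side' else 1))
E
```

```text
clock: 3.1
position: [0.5632, -0.3398, 0.2168]
ee_rot: [0.158, 0.987, -0.005, -0.007]
ft_force: [0.7, -0.1, -0.1]
grip_width: 0.003
t 3.1 pos [ 0.5632 -0.3398  0.2168] units [-0.    0.34  0.82] F [ 0.69 -0.13 -0.1 ] grip 0.003 z [-0.015 -0.008 -1.   ]
q [ 0.02  0.52  0.62  1.5  -0.3   1.23  1.93]
```

View pics/side1.png

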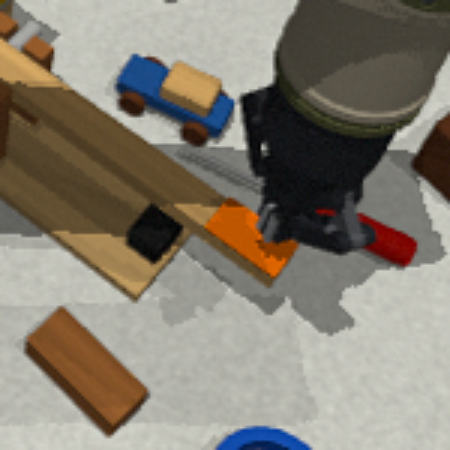

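View pics/wrist1.png

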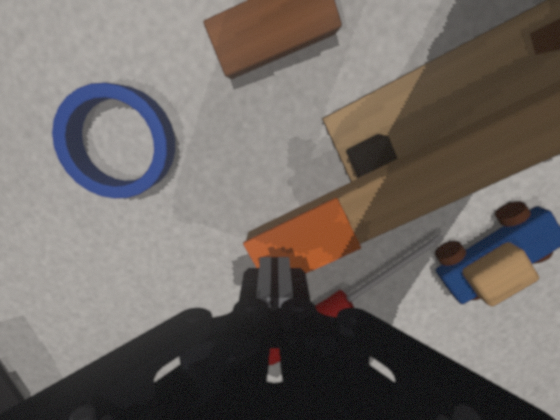

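Run:
```python
from tgt import *
o=get_obs();p,d=camera('wrist');m=camera_model('wrist')
h=cv2.cvtColor(p,cv2.COLOR_RGB2HSV);k=(h[...,0]>5)&(h[...,0]<16)&(h[...,1]>200)&(h[...,2]>120)
k[:, :230]=0;k[:,370:]=0;k[:190]=0;k[285:]=0
v,u=np.nonzero(k);print(len(v),u.min(),u.max(),v.min(),v.max())
D=d[v,u];c=np.c_[(u-m['cx'])/m['fx']*D,-(v-m['cy'])/m['fy']*D,-D,np.ones(len(v))]
t=(m['hand_eye']@c.T).T[:,:3]
w=R.from_quat(o['ee_rot']).apply(t)+o['position']
print(np.percentile(w,[5,50,95],axis=0).round(3))
w=w[w[:,2]>.1];r=cv2.minAreaRect(np.float32(w[:,:2]*1000));print(r,cv2.boxPoints(r))
```

```text
Traceback (most recent call last):
ValueError: zero-size array to reduction operation minimum which has no identity
```

Run:
```python
from tgt import *
o=get_obs();p,d=camera('wrist');m=camera_model('wrist')
h=cv2.cvtColor(p,cv2.COLOR_RGB2HSV);print(h[235,310],d[235,310])
k=(h[...,0]>3)&(h[...,0]<16)&(h[...,1]>175)&(h[...,2]>90)
k[:, :230]=0;k[:,370:]=0;k[:190]=0;k[285:]=0
v,u=np.nonzero(k);print(len(v),u.min(),u.max(),v.min(),v.max())
D=d[v,u];c=np.c_[(u-m['cx'])/m['fx']*D,-(v-m['cy'])/m['fy']*D,-D,np.ones(len(v))]
t=(m['hand_eye']@c.T).T[:,:3]
w=R.from_quat(o['ee_rot']).apply(t)+o['position']
print(np.percentile(w,[5,50,95],axis=0).round(3))
w=w[w[:,2]>.1];r=cv2.minAreaRect(np.float32(w[:,:2]*1000));print(r,cv2.boxPoints(r))
```

```text
[ 10 179 155] 0.18972597
3191 254 353 199 269
[[ 0.55  -0.336  0.109]
 [ 0.563 -0.315  0.11 ]
 [ 0.578 -0.299  0.111]]
((540.8505249023438, -310.69268798828125), (54.42731475830078, 87.1142578125), 62.2821159362793) [[ 489.63406 -314.52432]
 [ 566.75183 -355.04276]
 [ 592.067   -306.86105]
 [ 514.9492  -266.34262]]
```

```bash
python3 -m crank '0 0.35 0 0 0 0 0; 0 0 0.1 0 0 0 0; 0 0 0.2 0 0 0 0; 0 0 0.2 0 0 0 0; 0 0 0.2 0 0 0 0; 0 0 0.2 0 0 0 0; 0 0 0.2 0 0 0 0; 0 0 0.2 0 0 0 0; 0 0 0.1 0 0 0 0; 0 0 0 0 0 0 0'; python3 tgt.py
```

```text
clock: 4.3
position: [0.5691, -0.326, 0.1593]
ee_rot: [0.158, 0.987, -0.005, -0.004]
ft_force: [-0.9, 1.8, 7.4]
grip_width: -0.005
t 4.3 pos [ 0.5691 -0.326   0.1593] units [ 0.05 -0.05 -0.62] F [-0.92  1.85  7.39] grip -0.005 z [-0.009 -0.009 -1.   ]
q [ 0.01  0.57  0.59  1.56 -0.33  1.12  1.93]
```

```bash
python3 -m crank '0 0 0.15 0 0 0 0; 0 0 0.15 0 0 0 0; 0 0 0.15 0 0 0 0; 0 0 0.1 0 0 0 0; 0 0 0.1 0 0 0 0; 0 0 0 0 0 0 0; 0 0 0 0 0 0 0; 0 0 0 0 0 0 0; 0 0 0 0 0 0 0; 0 0 0 0 0 0 0'
python3 - <<'E'
from tgt import *
rep()
for n in('side','top'):
    p,d=camera(n);cv2.imwrite(f'pics/{n}2.png',p[:,:,::-1])
E
```

```text
clock: 5.3
position: [0.5695, -0.3244, 0.1342]
ee_rot: [0.158, 0.987, -0.001, -0.003]
ft_force: [-0.6, 2.6, 6.0]
grip_width: -0.001
t 5.3 pos [ 0.5695 -0.3244  0.1342] units [ 0.05 -0.08 -1.24] F [-0.58  2.56  6.01] grip -0.001 z [-0.007 -0.001 -1.   ]
q [ 0.03  0.6   0.58  1.57 -0.35  1.08  1.94]
```

View pics/side2.png

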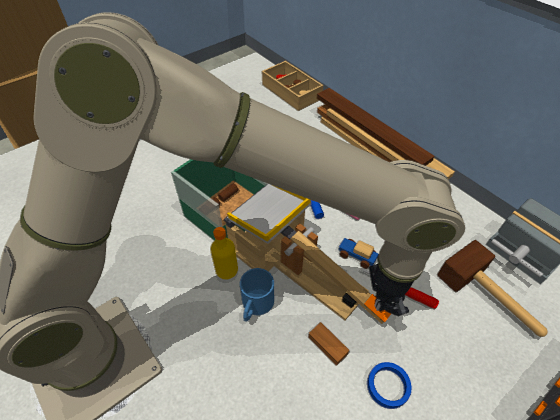

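View pics/top2.png

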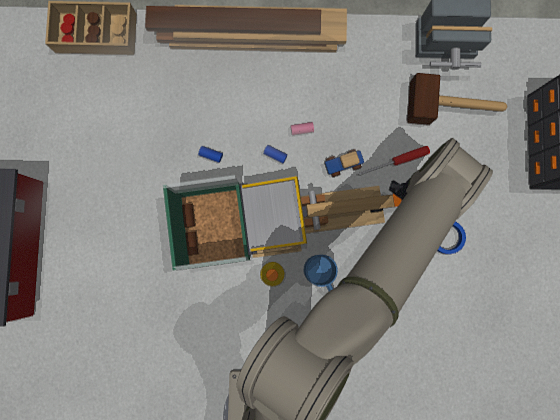

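Both dowels are in the bin, at top-view pixels (188,212) and (192,242). I'll hold a little longer, then ease up at well under 0.1 m/s.

```bash
python3 -m crank '0 0 0 0 0 0 0; 0 0 0 0 0 0 0; 0 0 0 0 0 0 0; 0 0 0 0 0 0 0; 0 0 -0.1 0 0 0 0; 0 0 -0.15 0 0 0 0; 0 0 -0.15 0 0 0 0; 0 0 -0.15 0 0 0 0; 0 0 -0.15 0 0 0 0; 0 0 -0.15 0 0 0 0'; python3 tgt.py
```

```text
clock: 6.4
position: [0.5697, -0.3262, 0.1715]
ee_rot: [0.159, 0.987, -0.001, -0.002]
ft_force: [-0.9, 1.6, 6.7]
grip_width: -0.003
t 6.4 pos [ 0.5697 -0.3262  0.1715] units [ 0.06 -0.04 -0.31] F [-0.94  1.62  6.65] grip -0.003 z [-0.004 -0.001 -1.   ]
q [ 0.02  0.56  0.59  1.55 -0.33  1.14  1.93]
```

```bash
python3 -m crank '0 0 -0.1 0 0 0 0; 0 0 -0.1 0 0 0 0; 0 0 -0.1 0 0 0 0; 0 0 -0.1 0 0 0 0; 0 0 -0.1 0 0 0 0; 0 0 -0.2 0 0 0 0; 0 0 -0.4 0 0 0 0; 0 0 -0.6 0 0 0 0; 0 0 -0.6 0 0 0 0; 0 0 -0.6 0 0 0 0'; python3 tgt.py
python3 -m crank '0 -0.5 -0.6 0 0 0 0; 0 -0.7 -0.3 0 0 0 0; 0 -0.7 0 0 0 0 0; 0 -0.7 0 0 0 0 0; 0 0 0 0 0 0 0; 0 0 0 0 0 0 0; 0 0 0 0 0 0 0; 0 0 0 0 0 0 0; 0 0 0 0 0 0 0; 0 0 0 0 0 0 0'
python3 - <<'E'
from tgt import *
rep()
for n in('side','top'):
    p,d=camera(n);cv2.imwrite(f'pics/{n}3.png',p[:,:,::-1])
    if n=='top':
        for nm,uv in dict(pad=(405,197),bar=(330,205),flapL=(298,190),dowA=(188,212),dowB=(192,242)).items(): print(nm,uv,pts('top',uv,d[uv[1],uv[0]]).round(3), pts('top',uv,np.load('top0.npz')['d'][uv[1],uv[0]]).round(3))
E
```

```text
clock: 7.4
position: [0.5688, -0.3243, 0.2936]
ee_rot: [0.159, 0.987, 0.001, -0.005]
ft_force: [0.8, -0.3, -0.3]
grip_width: 0.0
t 7.4 pos [ 0.5688 -0.3243  0.2936] units [-0.01 -0.08  2.74] F [ 0.75 -0.31 -0.28] grip 0.0 z [-0.011  0.003 -1.   ]
q [-0.01  0.46  0.64  1.41 -0.27  1.37  1.89]
clock: 8.4
position: [0.5379, -0.4236, 0.3445]
ee_rot: [0.156, 0.988, -0.001, 0.0]
ft_force: [0.3, -0.4, 0.6]
grip_width: -0.001
t 8.4 pos [ 0.5379 -0.4236  0.3445] units [0.06 2.53 4.01] F [ 0.31 -0.35  0.63] grip -0.001 z [ 0.    -0.002 -1.   ]
q [ 0.17  0.51  0.66  1.25 -0.3   1.48  2.05]
pad (405, 197) [[ 0.566 -0.314  0.107]] [[ 0.565 -0.312  0.112]]
bar (330, 205) [[ 0.541 -0.129  0.109]] [[ 0.541 -0.129  0.106]]
flapL (298, 190) [[ 0.573 -0.048  0.132]] [[ 0.573 -0.048  0.13 ]]
dowA (188, 212) [[0.522 0.234 0.035]] [[0.524 0.239 0.009]]
dowB (192, 242) [[0.444 0.221 0.031]] [[0.444 0.224 0.015]]
```

View pics/side3.png

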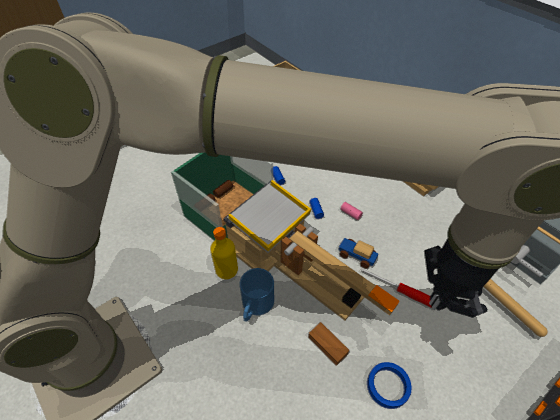

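View pics/top3.png

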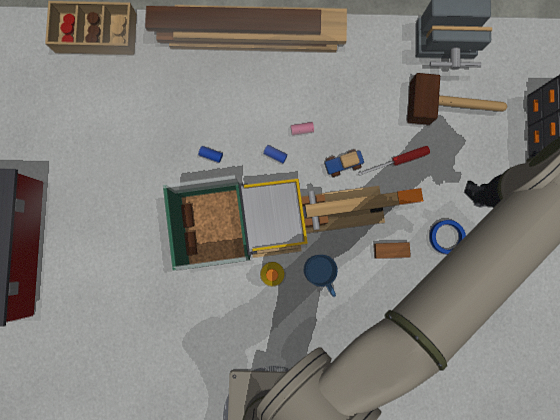

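The lever is back level, with its pad around (410,197), the flap is shut, and the dowels lie at (188,212) and (192,242). One quick numeric check of pad and bar before handing in.

Run:
```python
from tgt import *
n='side';z0=np.load('side0.npz');p,d=camera(n)
def pad(p,d):
    h=cv2.cvtColor(p,cv2.COLOR_RGB2HSV);m=(h[...,0]>3)&(h[...,0]<16)&(h[...,1]>200)&(h[...,2]>110);k=np.zeros_like(m);k[280:320,360:405]=m[280:320,360:405]
    q=cloud(n,p,d,k);q=q[q[:,2]>.1];return len(q),np.median(q,0).round(4)
def flap(d):
    v,u=np.mgrid[205:225,255:285];q=pts(n,np.c_[u.ravel(),v.ravel()],d[v,u].ravel());a=np.linalg.svd(q-q.mean(0))[2][2];return (a*np.sign(a[2])).round(3)
print(pad(z0['p'],z0['d']),pad(p,d));print(flap(z0['d']),flap(d))
hand_in()
```

```text
(385, array([ 0.5664, -0.3265,  0.1098])) (360, array([ 0.5686, -0.3257,  0.1098]))
[0.054 0.089 0.995] [0.477 0.575 0.665]
the job is handed in; nothing more can be done
```

The job is done and handed in at about 8.5 s of the 32 s allowed. I shut the fingers and pressed the orange pad down about 50 mm with 6–7 N. I held it there until both dowels had rolled into the green bin. Then I let the lever up slowly under the fingers and moved clear.

**Last checks**
- **Lever:** the pad is back at its starting height (0.110 m) and within about 2.5 mm of its starting place. I did not measure the pivot separately.
- **Dowels:** both lie in the bin, their tops about 31–35 mm above the table.
- **Flap:** it looks shut in both the side and top pictures. A depth reading on its rim was within 2 mm of the start (0.132 m against 0.130 m).
- **Contact and bystanders:** the force reading was near zero after I moved clear. The bystanders look unmoved, but I only judged that by eye.

**A check that disagreed:** my final plane fit of the flap gave a normal of (0.48, 0.58, 0.67), against (0.05, 0.09, 0.995) at the start. That slope doesn't match the pictures or the rim reading. I put it down to stray points in the fit, such as the arm in the foreground. The script handed in right after printing it, so I didn't repeat the measurement.

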